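Check the footstool frame's bare corner with the braced square

ROBOT

A 6-joint arm with a two-finger parallel gripper is mounted at the origin on the work surface; the furniture and walls round the work are solid. World frame = base frame: x ahead of the robot, y to its left, z up, the work surface at z = 0. Lengths are in m, angles in rad, forces in N, time in s.
With the tool pointing down it reaches from about 0.4 to 0.825 m from the base axis. Payload 7 kg.
Tool frame: the origin (TCP) lies midway between the tips of the shut fingers; the grasp point (between the pads) lies 19 mm behind it; y points along the fingers, z is the direction in which the jaws open and shut, and the axes are right-handed (so a half turn about y gives the same grasp; the last joint's range is limited). The gripper opens to 85 mm and grips with 20 to 120 N. Pads are 22 mm wide; open, the fingers measure 114 mm over their backs; the gripper's body (76 mm by 85 mm) begins 54 mm behind the grasp point. The pads swing forward as they close: fully open they stand 13 mm farther back than shut.
Start: joints at [-0.993, 0.359, 0.012, 0, -1.224, -0.288], TCP at [0.193, -0.647, 0.231] pointing down, gripper open.
Joint ranges: [-3.07, 3.07], [-1.43, 2.12], [-1.02, 1.25], [-3.03, 1.67], [-3.05, -0], [-3.03, 3.03]. Speed limits (rad/s): [2.39, 2.39, 3.01, 3.14, 3.14, 3.14].

INTERFACE

Orientations are given as a unit quaternion [x, y, z, w].
In Python, from rig import monitor, vision, sign_off gives the robot as it stands.
- The arm moves only by the shell command python3 -m pendant 'ROWS' [FORCE]. ROWS is JSON, a list of rows, each a list of 7 numbers: the turn, a rotation vector about the tool's x, y, z in rad, then the shift along the tool's x, y, z in m, then the opening, from 0 (shut) to 1 (fully open). In form: [[rx, ry, rz, x, y, z, gripper], ...]. A call has exactly 8 rows; each row is the pose to reach, as a shift and turn from the pose measured when the call began, along the tool's axes at that moment; what a row does not reach only later rows make up. A row lasts 1/12 s, in which the tool goes at most 41.7 mm and 7.16 degrees, less where a joint would pass 70% of its speed; a pose out of reach is approached as far as the arm can. A call with a gripper value outside its range is refused whole. The fingers move at their own pace and stop on an object; FORCE is the grip in N (left out, the last holds). Time passes only in rows, so rows that repeat a pose let the fingers close, or fill a call up. It gives the time, the measured TCP pose, the force and the opening at its end, in the units of the state.
- monitor.observe(): the state, without advancing time (a new reading comes with each control period).
- vision.read_camera(name): name is "side" or "top"; returns a dict with "pixels" (480x640x3 uint8, red, green, blue), "camera_matrix" (3x3 intrinsics, pixels), "pose" (4x4, takes a point from camera to world coordinates). Camera axes: x right, y down, z forward; pixel columns grow to the right and rows downward; lengths in m; the calibration is good to about 2 mm. A picture is of the moment at which its call begins. There is no depth.
- sign_off(): hands the job in, once; it reports no verdict.
Trained networks look in a picture, given as the dict that the camera call returned (one of the last four; its "shot" number tells which), for a name from the list of things; names that differ only in an ending like _2 or _b are one class to them, and where a whole thing is asked for, a point or a joint stands for the part that bears it (a point fixed in the world has none). Each returns a list of dicts, best first, with "conf" (0 to 1); they miss things now and then, are a little off and sometimes report something else, mostly with a low value. They report only what shows in the picture. A call takes as long as a camera call.
- vision.find_in(picture, query): "centre" ([column, row] in pixels, amid what is visible of it).
The state is a dict: "time_s": time; "joints": joint angles; "qvel": joint speeds; "effort": joint torques, N m; "position": TCP position; "ee_rot": TCP orientation; "contact_force": force on the tool from outside, world axes, zero at the start; "ft_torque": the same for the moment, N m; "width": finger opening in m.
Only numpy, scipy, OpenCV 4.12 (cv2) and the standard library are available. Lean on these libraries where they do the work, as an engineer would, in place of code of your own. Each camera call takes 0.05 s, during which the arm holds its last target.

TASK

Check the one corner of the footstool frame that has no corner block yet: take the wooden square (the one with a right angle, not the three-sided 60-degree template), bring it down flat inside the frame with its right angle towards that corner, and press it firmly into the corner, against both rails at once, for about a second. Leave it lying there on the bench, flush along both rails, and leave the template where it is.

Things in the scene. Friction and masses are not known exactly. Their poses are not given: they have to be found in the camera images.
- square_brace (a point): Loose pale wooden braced square lying flat: two legs 140 mm long, 18 mm wide, meet at a right angle; a straight brace, 14 mm wide, joins them. All 20 mm high, 0.16 kg. Point: middle of the brace, half-way up. x points to the right angle (outer corner at x = 90 mm), y along the brace, z up. Grip it across the brace (along x), opened about 40 mm: the V-shaped gap ahead narrows from x = 7 to 64 mm.
- square_tip (a point): Outer right-angled corner of the same square, half-way up its 20 mm height; axes as square_brace (x points out of the corner, away from the brace). The legs run back from here at 45 degrees either side of -x. Square and rails are waxed and slide easily on each other; the bench drags if the square is pushed down on it, so hold it 2 or 3 mm clear while pressing.
- bare_corner (a point): Inner corner without a block of a dark square wooden frame, fixed to the bench, 250 mm outside, 210 inside, rails 45 mm high; point 10 mm above the bench. x points out into the corner, frame's middle 148 mm along -x. The other 3 inner corners have pale diagonal blocks, reaching 40 mm along the rails. Square seated: square_tip is on this point, x axes agree.
- rail_left: The frame's rail on the +y side of the bare corner (left, looking along bare_corner's x), 20 mm thick, 45 mm high, running back from the corner at 45 degrees to -x. Fixed and rigid: a hand that stops at first touch hardly presses; one that aims a few mm further along x presses on both rails. The body's origin is the middle of the frame at bench height, axes as bare_corner.
- rail_right: The like rail on the -y side of the bare corner (right, looking along bare_corner's x), 20 mm thick, 45 mm high, running back from the corner at 45 degrees to -x. Fixed. Origin and axes as rail_left.
- template: Bystander: loose pale wooden template, an open equilateral triangle (60-degree corners) of three bars 18 mm wide and 20 mm high, about 150 mm a side; origin at its middle, on its underside. The square and this may lie in either of two spots.

How it is judged:
On the way:
1. the square is pressed into the bare corner against both rails at once (over 1 N on each) for 0.2 s, its corner within 12 mm of the frame's inner corner and its direction within 10 degrees (contact force between square and rail_left above 1 N and contact force between square and rail_right above 1 N and distance between square_tip and bare_corner below 0.012 m and angle between the x axis of square_tip and the x axis of bare_corner, either way round below 0.175 rad), for 0.2 s.
At the end, for the whole second after the job is handed in: The square lies flat (within 6 degrees) and still, its right angle within 12 mm of the frame's bare inner corner and its direction within 10 degrees of it; the template is within 30 mm of where it started (distance between square_tip and bare_corner below 0.012 m and angle between the x axis of square_tip and the x axis of bare_corner, either way round below 0.175 rad and angle between square_tip's own z axis and vertical below 0.1 rad and linear speed of square below 0.02 m/s and distance of template from where it was at the start of the episode below 0.03 m); the robot touches nothing.
It fails at once if the 60-degree template is moved more than 30 mm (distance of template from where it was at the start of the episode above 0.03 m).
It also fails if it takes over 40 s, if anything falls off the work surface, if the arm or the gripper's body presses on something with over 40 N, if the wrist force passes 120 N, or if a joint passes its speed limit or range.

## Working session

There is one attempt and no reset: what is moved stays moved. The work goes in short steps, Python scripts to look and compute and a shell command to move; the robot and the scene stay as the last step left them, time stands still between calls to the robot, and variables do not carry over. Pictures are saved under pics/ and viewed, and the job is handed in when it is done.

```bash
mkdir -p pics; ls; python3 - <<'E'
from rig import monitor, vision
import cv2,numpy as np
s=monitor.observe(); print(s)
for n in ("top","side"):
    p=vision.read_camera(n); cv2.imwrite(f"pics/{n}0.png",p["pixels"][:,:,::-1])
    np.savez(f"{n}0.npz",px=p["pixels"],K=p["camera_matrix"],T=p["pose"])
    print(n,p["camera_matrix"].tolist(),p["pose"].round(4).tolist())
    for q in ("square_brace","square_tip","bare_corner","template","rail_left","rail_right"):
        try: print(q,[(np.round(d["centre"],1).tolist(),round(d["conf"],2)) for d in vision.find_in(p,q)][:4])
        except Exception as e: print(q,e)
E
```

```text
pics
{'time_s': 0.0, 'joints': array([-9.92877487e-01,  3.59409247e-01,  1.10739661e-02, -3.28124840e-04,
       -1.22411807e+00, -2.88137951e-01]), 'qvel': array([-7.38247419e-04, -6.29774022e-04, -1.53969898e-03,  2.63962487e-05,
       -3.90095245e-04, -2.37795734e-03]), 'effort': array([ 2.69855067e-03, -5.83319449e+01,  2.93409902e+01,  6.93693772e+00,
       -6.20037186e-03,  6.24638960e-05]), 'position': array([ 0.19273203, -0.64640138,  0.23035977]), 'ee_rot': array([-0.69912544, -0.10190896,  0.10220262,  0.70028052]), 'contact_force': array([-0.2168585 ,  0.4077553 ,  0.49591988]), 'ft_torque': array([0.02893188, 0.00539996, 0.04542535]), 'width': 0.08537201234627081}
top [[473.4739594230066, 0.0, 313.5829823602828], [0.0, 473.4739594230066, 229.93892280553257], [0.0, 0.0, 1.0]] [[0.0073, -0.997, 0.0768, 0.4121], [-1.0, -0.0069, 0.0058, 0.1034], [-0.0053, -0.0768, -0.997, 1.1948], [0.0, 0.0, 0.0, 1.0]]
square_brace [([283.2, 216.6], 0.72)]
square_tip [([286.1, 212.6], 0.92)]
bare_corner [([429.5, 308.7], 0.95)]
template [([189.2, 253.7], 0.78)]
rail_left [([388.6, 226.2], 0.92)]
rail_right [([454.0, 253.2], 0.74)]
side [[594.4553908721358, 0.0, 320.17520783064464], [0.0, 594.4553908721358, 237.74739882805204], [0.0, 0.0, 1.0]] [[-0.9495, -0.0866, 0.3015, 0.1176], [-0.3126, 0.3397, -0.8871, 1.1855], [-0.0256, -0.9365, -0.3496, 0.4746], [0.0, 0.0, 0.0, 1.0]]
square_brace [([277.5, 262.7], 0.58)]
square_tip [([278.3, 262.3], 0.85)]
bare_corner [([390.2, 224.7], 0.73), ([298.2, 321.3], 0.39)]
template [([293.9, 319.4], 0.92)]
rail_left [([336.5, 217.5], 0.68)]
rail_right [([370.6, 204.3], 0.78)]
```

View pics/top0.png

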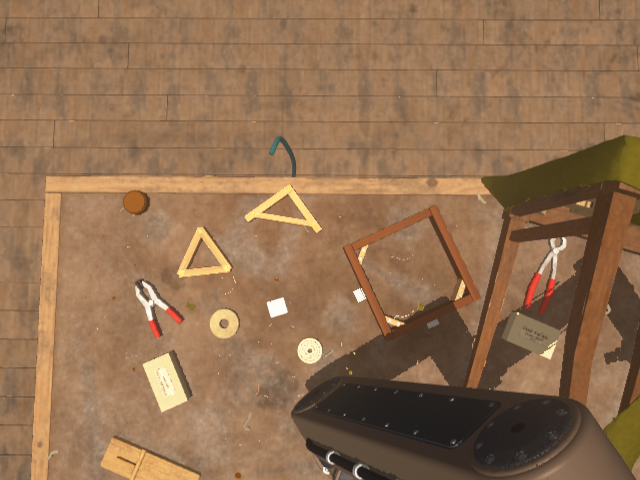

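View pics/side0.png

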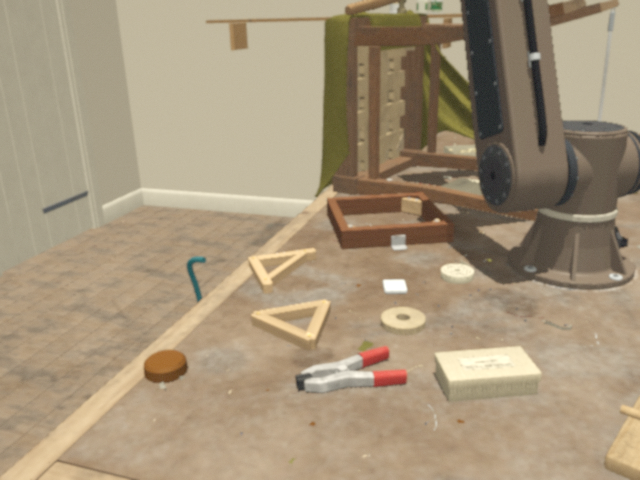

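```bash
python3 - <<'E'
import cv2,numpy as np
d=np.load("top0.npz"); im=d["px"][150:340,140:520,::-1]
cv2.imwrite("pics/top0z.png",cv2.resize(im,None,fx=2.1,fy=2.1,interpolation=cv2.INTER_CUBIC))
E
```

```text
(no output)
```

View pics/top0z.png

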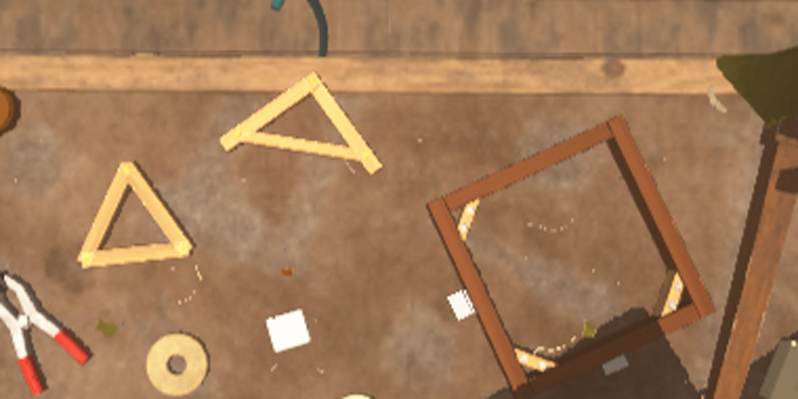

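```bash
cat > h.py <<'E'
import numpy as np, cv2
def load(n): d=np.load(n+".npz"); return d["px"],d["K"],d["T"]
def proj(K,T,P):
    P=np.atleast_2d(P).astype(float); c=(P-T[:3,3])@T[:3,:3]; return (c@K.T)[:,:2]/c[:,2:]
def back(K,T,uv,z):
    uv=np.atleast_2d(uv).astype(float); r=np.c_[uv,np.ones(len(uv))]@np.linalg.inv(K).T@T[:3,:3].T
    s=(z-T[2,3])/r[:,2]; return T[:3,3]+r*s[:,None]
E
python3 - <<'E'
from h import *
for n in ("top0","side0"):
    px,K,T=load(n)
    print(n,proj(K,T,[[.193,-.647,.231],[.193,-.647,.4],[0,0,0],[.3,-.4,0],[.3,-.5,0],[.5,-.4,0],[.5,-.3,0],[.56,-.18,.02]]).round().tolist())
px,K,T=load("top0")
print(back(K,T,[[433.8,206.2],[343.8,247.1],[480,298.6],[387.6,336.7]],.045).round(4))
c=back(K,T,[[510,210],[470,385],[575,400],[553,320]],0).round(3);print(c)
im=px[:,:,::-1]
a=cv2.resize(im[175:245,235:335],None,fx=8,fy=8,interpolation=cv2.INTER_CUBIC)
b=cv2.resize(im[195:345,335:490],None,fx=4,fy=4,interpolation=cv2.INTER_CUBIC)
cv2.imwrite("pics/sq.png",a);cv2.imwrite("pics/fr.png",b)
px,K,T=load("side0");cv2.imwrite("pics/sd.png",cv2.resize(px[0:270,300:640,::-1],None,fx=2.2,fy=2.2))
E
```

```text
top0 [[693.0, 380.0], [776.0, 405.0], [357.0, 436.0], [518.0, 313.0], [558.0, 313.0], [516.0, 233.0], [476.0, 233.0], [430.0, 208.0]]
side0 [[494.0, 100.0], [499.0, 39.0], [569.0, 264.0], [442.0, 198.0], [447.0, 188.0], [371.0, 193.0], [362.0, 203.0], [327.0, 208.0]]
[[ 0.5608 -0.183   0.045 ]
 [ 0.4593  0.0364  0.045 ]
 [ 0.3378 -0.2912  0.045 ]
 [ 0.2457 -0.0688  0.045 ]]
[[ 0.558 -0.387  0.   ]
 [ 0.123 -0.278  0.   ]
 [ 0.09  -0.535  0.   ]
 [ 0.283 -0.487  0.   ]]
```

View pics/sq.png

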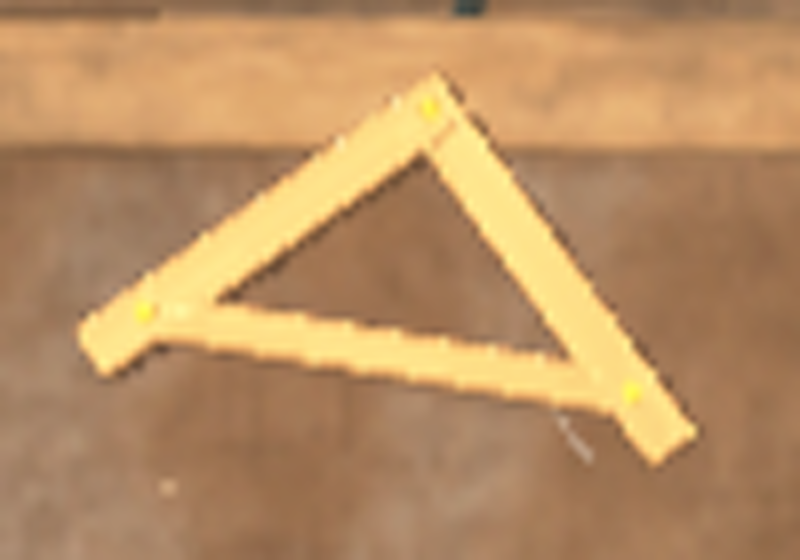

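View pics/fr.png

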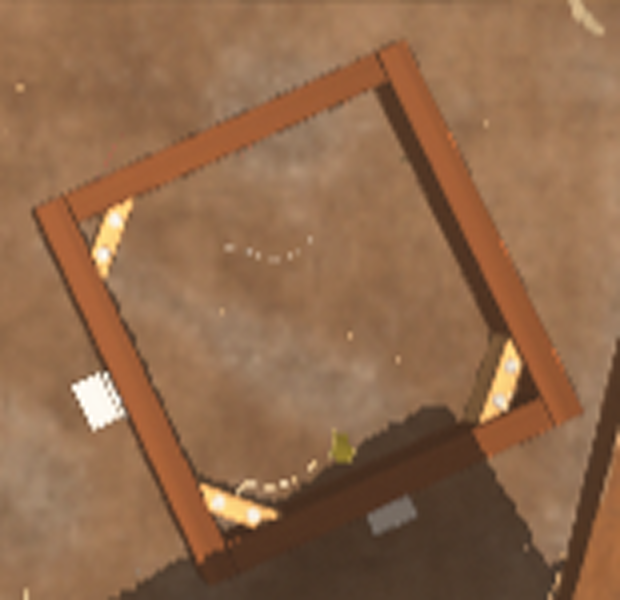

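View pics/sd.png

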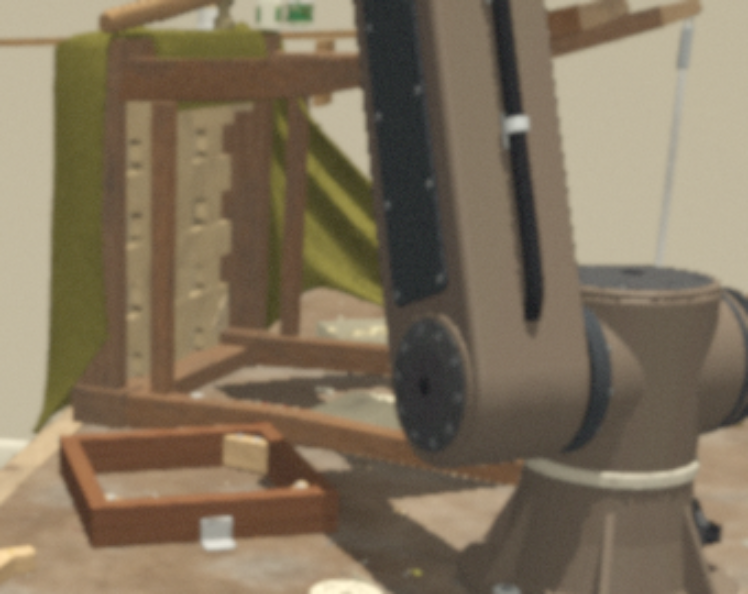

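```bash
python3 - <<'E'
from h import *
px,K,T=load("top0")
cv2.imwrite("pics/ch.png",cv2.resize(px[120:480,290:640,::-1],None,fx=1.65,fy=1.65,interpolation=cv2.INTER_CUBIC))
for h in (.4,.5): print(h,back(K,T,[[622,190],[588,190],[565,400],[600,410],[500,215],[635,140],[480,180]],h).round(3).tolist())
px,K,T=load("side0")
def at(uv,y):
    r=T[:3,:3]@np.linalg.inv(K)@np.array([*uv,1.]); s=(y-T[1,3])/r[1]; return (T[:3,3]+s*r).round(3)
for uv in ((352,16),(345,15),(330,185),(545,15),(620,3),(335,15)): print(uv,[at(uv,y).tolist() for y in (-.3,-.4,-.6)])
E
```

```text
0.4 [[0.545, -0.412, 0.4], [0.544, -0.355, 0.4], [0.197, -0.305, 0.4], [0.182, -0.361, 0.4], [0.501, -0.206, 0.4], [0.631, -0.438, 0.4], [0.56, -0.173, 0.4]]
0.5 [[0.528, -0.347, 0.5], [0.528, -0.297, 0.5], [0.224, -0.253, 0.5], [0.211, -0.303, 0.5], [0.49, -0.167, 0.5], [0.603, -0.37, 0.5], [0.541, -0.138, 0.5]]
(352, 16) [[0.525, -0.3, 0.472], [0.553, -0.4, 0.472], [0.608, -0.6, 0.472]]
(345, 15) [[0.543, -0.3, 0.475], [0.572, -0.4, 0.475], [0.629, -0.6, 0.475]]
(330, 185) [[0.59, -0.3, 0.045], [0.622, -0.4, 0.016], [0.686, -0.6, -0.042]]
(545, 15) [[0.085, -0.3, 0.464], [0.082, -0.4, 0.463], [0.078, -0.6, 0.461]]
(620, 3) [[-0.063, -0.3, 0.484], [-0.075, -0.4, 0.484], [-0.099, -0.6, 0.486]]
(335, 15) [[0.569, -0.3, 0.476], [0.599, -0.4, 0.476], [0.66, -0.6, 0.476]]
```

View pics/ch.png

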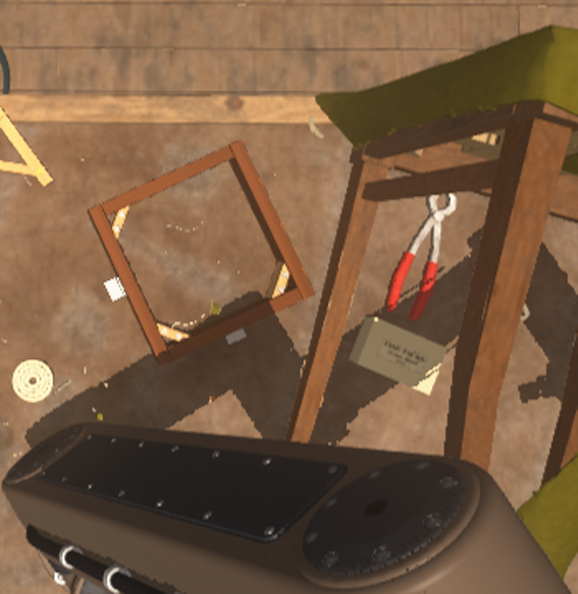

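The top picture shows the square (right angle at about (290,185)) and the template at (204,252). The frame's corner at about (433,206) is the only one without a block. The networks put bare_corner at (429,309), which is the block-less-looking but blocked side of the frame, so I don't trust that result. The chair lies on its side around the gripper, with members up to z ≈ 0.48, so I lift straight up first.

```bash
python3 -m pendant '[[0,0,0,0,-0.02,0,1],[0,0,0,0,-0.04,0,1],[0,0,0,0,-0.065,0,1],[0,0,0,0,-0.09,0,1],[0,0,0,0,-0.115,0,1],[0,0,0,0,-0.14,0,1],[0,0,0,0,-0.16,0,1],[0,0,0,0,-0.16,0,1]]'; python3 - <<'E'
from h import *
from scipy.spatial.transform import Rotation as R
from rig import monitor
s=monitor.observe();print(s["joints"].round(3),s["position"],R.from_quat(s["ee_rot"]).as_matrix().round(3).tolist())
# fits
from scipy.optimize import least_squares
px,K,T=load("top0")
z8=lambda a:np.array(a)/8+[235,175]-0.4375; z4=lambda a:np.array(a)/4+[335,195]-.375
# square at top height .02: edges tip, leg ends outer
w=back(K,T,z8([[437,72],[80,328],[105,378],[697,432],[657,467],[425,155],[218,300],[565,360]]),.02)
print(w.round(4).tolist())
f=back(K,T,z4([[402,40],[33,210],[580,410],[205,582],[378,85]]),.045); print(f.round(4).tolist())
E
```

```text
time_s: 1.37
position: [0.1929, -0.6481, 0.3968]
ee_rot: [0.702, 0.103, -0.102, -0.697]
contact_force: [-0.2, 0.2, 0.0]
width: 0.0855
[-0.993  0.307  0.302  0.002 -1.558 -0.288] [ 0.19287543 -0.6480694   0.39676187] [[0.958, 0.002, -0.286], [0.286, -0.007, 0.958], [0.0, -1.0, -0.007]]
[[0.6188, 0.1723, 0.02], [0.5374, 0.2828, 0.02], [0.5217, 0.2747, 0.02], [0.5061, 0.0901, 0.02], [0.4951, 0.1025, 0.02], [0.5925, 0.1758, 0.02], [0.5464, 0.2399, 0.02], [0.5283, 0.1314, 0.02]]
[[0.5647, -0.1863, 0.045], [0.4593, 0.0387, 0.045], [0.3413, -0.2904, 0.045], [0.2376, -0.0647, 0.045], [0.537, -0.1713, 0.045]]
```

```bash
python3 -m pendant '[[0,0,0,0,-0.03,0,1],[0,0,0,0,-0.06,0,1],[0,0,0,0,-0.09,0,1],[0,0,0,0,-0.12,0,1],[0,0,0,0,-0.15,0,1],[0,0,0,0,-0.17,0,1],[0,0,0,0,-0.18,0,1],[0,0,0,0,-0.18,0,1]]'; cat >> h.py <<'E'
from scipy.spatial.transform import Rotation as R
def rel(tp,ang_deg=None):
    """shift in tool axes & turn to bring TCP to tp with tool y straight down and tool z at heading ang"""
    from rig import monitor
    s=monitor.observe(); r=R.from_quat(s["ee_rot"]); M=r.as_matrix()
    print("t",round(s["time_s"],2),"pos",s["position"].round(4),"zhead",np.degrees(np.arctan2(M[1,2],M[0,2])).round(2),"down",M[:,1].round(4),"q",s["joints"].round(2),"F",s["contact_force"].round(1),"w",round(s["width"],4))
    print("shift",r.inv().apply(np.array(tp)-s["position"]).round(4))
    if ang_deg is not None:
        a=np.radians(ang_deg); z=np.array([np.cos(a),np.sin(a),0]); y=np.array([0,0,-1.]); x=np.cross(y,z)
        print("turn",(r.inv()*R.from_matrix(np.c_[x,y,z])).as_rotvec().round(4))
E
cat > fit.py <<'E'
from h import *
from scipy.optimize import least_squares
def fit(model,pts,x0):
    def w(p):
        c,s=np.cos(p[2]),np.sin(p[2]); return model@np.array([[c,s],[-s,c]])+p[:2]
    o=least_squares(lambda p:(w(p)-pts).ravel(),x0); return o.x,(w(o.x)-pts)
h=np.sqrt(.5)
u1=np.array([-h,h]);u2=np.array([-h,-h]) # +y leg, -y leg, tip at origin
n1=np.array([-h,-h]);n2=np.array([-h,h])
SQ=np.array([[0,0],.14*u1,.14*u1+.018*n1,.14*u2,.14*u2+.018*n2,[-.018/h,0]])
E
python3 - <<'E'
from fit import *
w=np.array([[0.6188,0.1723],[0.5374,0.2828],[0.5217,0.2747],[0.5061,0.0901],[0.4951,0.1025],[0.5925,0.1758]])
p,e=fit(SQ,w,[.61,.17,-.14]);print("sq tip",p[:2],np.degrees(p[2]),e.round(4).tolist(),"brace",p[:2]-.09*np.array([np.cos(p[2]),np.sin(p[2])]))
f=np.array([[0.5647,-0.1863],[0.4593,0.0387],[0.3413,-0.2904],[0.2376,-0.0647]])
d=.25*h
FR=np.array([[d,0],[0,d],[0,-d],[-d,0]])
p,e=fit(FR,f,[.4,-.13,-.35]);print("fr",p[:2],np.degrees(p[2]),e.round(4).tolist(),"corner",p[:2]+.21*h*np.array([np.cos(p[2]),np.sin(p[2])]))
rel([.42,-.27,.576],140)
E
```

```text
time_s: 2.03
position: [0.1923, -0.6472, 0.579]
ee_rot: [0.704, 0.103, -0.101, -0.696]
contact_force: [-0.2, -0.5, 1.0]
width: 0.0855
sq tip [0.61885549 0.17153371] -8.881699259079015 [[0.0001, -0.0008], [-0.0011, 0.0018], [0.0001, -0.0007], [-0.0003, -0.0011], [0.0001, 0.0011], [0.0012, -0.0003]] brace [0.52993465 0.18542925]
fr [ 0.400725 -0.125675] -20.058784422814984 [[0.0021, -0.0], [0.0021, 0.0017], [-0.0012, -0.0013], [-0.0029, -0.0003]] corner [ 0.54021005 -0.17660554]
t 2.03 pos [ 0.1923 -0.6472  0.579 ] zhead 106.58 down [ 0.004  -0.0105 -0.9999] q [-0.99  0.38  0.81  0.   -1.99 -0.29] F [-0.2 -0.5  1. ] w 0.0855
shift [ 0.3258 -0.      0.2965]
turn [ 0.0111 -0.5832 -0.0025]
```

```bash
python3 -m pendant '[[0,-0.05,0,0.029,0,0.027,1],[0,-0.1,0,0.058,0,0.054,1],[0,-0.15,0,0.087,0,0.081,1],[0,-0.2,0,0.116,0,0.108,1],[0,-0.25,0,0.145,0,0.135,1],[0,-0.3,0,0.174,0,0.162,1],[0,-0.35,0,0.203,0,0.189,1],[0,-0.4,0,0.232,0,0.216,1]]'; python3 - <<'E'
from h import *
rel([.45,-.2,.57],145)
E
```

```text
time_s: 2.7
position: [0.3533, -0.372, 0.5757]
ee_rot: [0.669, 0.24, -0.24, -0.662]
contact_force: [1.5, -0.3, -0.0]
width: 0.0851
t 2.7 pos [ 0.3533 -0.372   0.5757] zhead 129.65 down [ 0.0034 -0.0098 -0.9999] q [-0.42  0.06  0.38  0.01 -1.89 -0.45] F [ 1.5 -0.3 -0. ] w 0.0851
shift [0.1842 0.0043 0.0708]
turn [ 0.0092 -0.268  -0.0049]
```

```bash
python3 -m pendant '[[0,-0.06,0,0.034,0,0.013,1],[0,-0.12,0,0.068,0,0.026,1],[0,-0.18,0,0.102,0,0.039,0.9],[0,-0.24,0,0.136,0,0.052,0.8],[0,-0.3,0,0.17,0,0.065,0.7],[0,-0.36,0,0.204,0,0.078,0.6],[0,-0.42,0,0.238,0.01,0.091,0.5],[0,-0.48,0,0.27,0.03,0.1,0.47]]'; python3 - <<'E'
from h import *
rel([.53,.185,.25],171.1)
E
```

```text
time_s: 3.37
position: [0.4981, -0.1211, 0.5445]
ee_rot: [0.593, 0.392, -0.392, -0.584]
contact_force: [0.9, -1.0, 0.0]
width: 0.0402
t 3.37 pos [ 0.4981 -0.1211  0.5445] zhead 157.35 down [ 0.0069 -0.0097 -0.9999] q [ 0.15  0.04  0.29  0.01 -1.82 -0.55] F [ 0.9 -1.   0. ] w 0.0402
shift [0.2966 0.2917 0.0914]
turn [ 0.0093 -0.24   -0.0075]
```

```bash
python3 -m pendant '[[0,-0.03,0,0.028,0.026,0.009,0.47],[0,-0.06,0,0.056,0.052,0.018,0.47],[0,-0.09,0,0.084,0.078,0.027,0.47],[0,-0.12,0,0.112,0.104,0.036,0.47],[0,-0.15,0,0.14,0.13,0.045,0.47],[0.003,-0.18,-0.003,0.168,0.156,0.054,0.47],[0.006,-0.21,-0.005,0.196,0.182,0.063,0.47],[0.009,-0.24,-0.007,0.224,0.208,0.07,0.47]]'; python3 - <<'E'
from h import *
rel([.53,.185,.15],171.1)
E
```

```text
time_s: 4.03
position: [0.5199, 0.1116, 0.3322]
ee_rot: [-0.537, -0.46, 0.46, 0.537]
contact_force: [0.1, -0.3, 0.2]
width: 0.04
t 4.03 pos [0.5199 0.1116 0.3322] zhead 171.2 down [-6.e-04 -3.e-04 -1.e+00] q [ 0.58  0.07 -0.13 -0.   -1.37 -0.73] F [ 0.1 -0.3  0.2] w 0.04
shift [0.0741 0.1822 0.0011]
turn [-0.0005  0.0017 -0.0004]
```

Arm now clear; take a fresh look here to refine the frame and square fit before descending.

```bash
python3 - <<'E'
from rig import vision
from fit import *
p=vision.read_camera("side"); np.savez("side1.npz",px=p["pixels"],K=p["camera_matrix"],T=p["pose"])
p2=vision.read_camera("top"); np.savez("top1.npz",px=p2["pixels"],K=p2["camera_matrix"],T=p2["pose"])
# overlays from side + top
tip=np.array([.6189,.1715]);a=np.radians(-8.88);M=np.array([[np.cos(a),-np.sin(a)],[np.sin(a),np.cos(a)]])
S=np.c_[SQ[[0,1,2,5,4,3]]@M.T+tip,np.full(6,.02)]
c=np.array([.4007,-.1257]);b=np.radians(-20.06);N=np.array([[np.cos(b),-np.sin(b)],[np.sin(b),np.cos(b)]])
def sq(L): d=L*h; return np.c_[np.array([[d,0],[0,d],[-d,0],[0,-d]])@N.T+c,np.full(4,.045)]
for n,q,(x0,y0,x1,y1),f in (("side1",p,(230,180,470,330),3.3),("top1",p2,(235,170,495,345),3)):
    im=cv2.resize(q["pixels"][y0:y1,x0:x1,::-1],None,fx=f,fy=f,interpolation=cv2.INTER_CUBIC)
    for P,col in ((S,(255,0,0)),(sq(.25),(0,255,0)),(sq(.21),(0,255,255))):
        uv=(proj(q["camera_matrix"],q["pose"],P)-[x0,y0]+.5)*f
        cv2.polylines(im,[np.int32(np.round(uv))],True,col,1,cv2.LINE_AA)
    cv2.imwrite(f"pics/{n}.png",im)
E
```

```text
(no output)
```

View pics/side1.png

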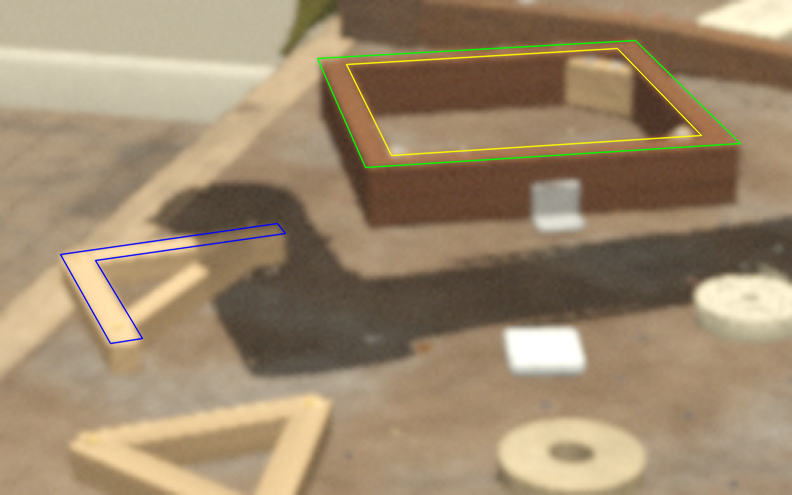

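View pics/top1.png

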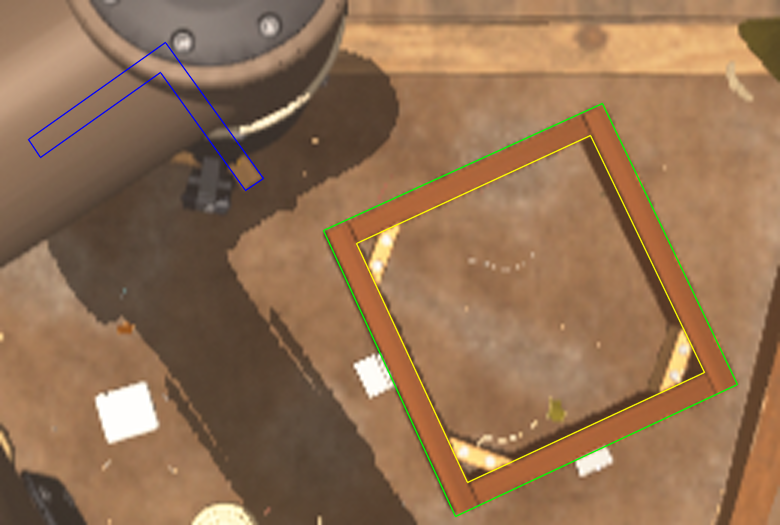

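The overlays agree with both pictures to about 2 mm: the square tip is at (0.619, 0.172) and the bare corner at (0.540, -0.177). I move above the brace and descend.

```bash
python3 -m pendant '[[0,0,0,0.025,0.03,0,0.47],[0,0,0,0.05,0.06,0.001,0.47],[0,0,0,0.074,0.09,0.001,0.47],[0,0,0,0.074,0.13,0.001,0.47],[0,0,0,0.074,0.17,0.001,0.47],[0,0,0,0.074,0.21,0.001,0.47],[0,0,0,0.074,0.24,0.001,0.47],[0,0,0,0.074,0.25,0.001,0.47]]'; python3 - <<'E'
from fit import *
rel([.53,.1854,.005],171.1)
from rig import vision
p=vision.read_camera("side"); 
cv2.imwrite("pics/side2.png",cv2.resize(p["pixels"][150:330,200:420,::-1],None,fx=3.3,fy=3.3,interpolation=cv2.INTER_CUBIC))
E
```

```text
time_s: 4.8
position: [0.5236, 0.1829, 0.0727]
ee_rot: [-0.535, -0.455, 0.466, 0.538]
contact_force: [-0.7, -0.3, -0.3]
width: 0.04
t 4.8 pos [0.5236 0.1829 0.0727] zhead 171.23 down [-0.015  -0.0072 -0.9999] q [ 0.69  0.33 -0.44 -0.01 -0.82 -0.84] F [-0.7 -0.3 -0.3] w 0.04
shift [ 0.0041  0.0675 -0.0068]
turn [-0.0137  0.0023 -0.0095]
```

View pics/side2.png

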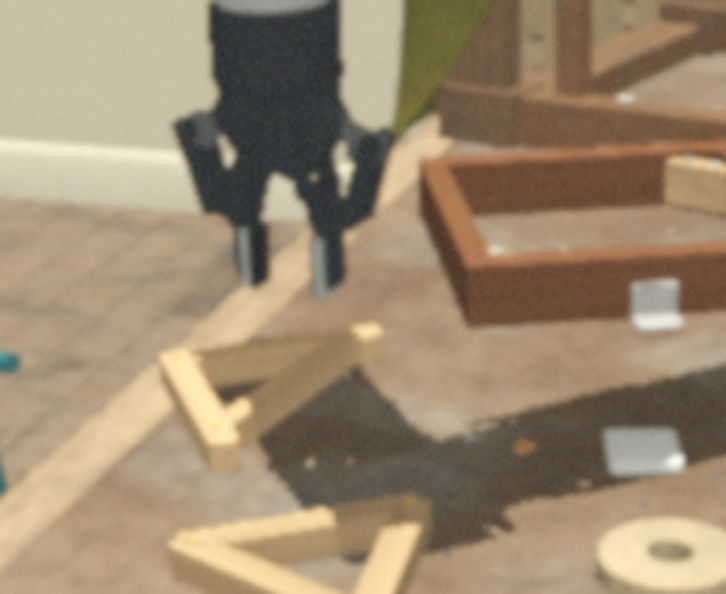

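```bash
python3 -m pendant '[[-0.007,0.001,-0.005,0.004,0.01,-0.006,0.47],[-0.014,0.002,-0.01,0.004,0.02,-0.007,0.47],[-0.014,0.002,-0.01,0.004,0.032,-0.007,0.47],[-0.014,0.002,-0.01,0.004,0.044,-0.007,0.47],[-0.014,0.002,-0.01,0.004,0.056,-0.007,0.47],[-0.014,0.002,-0.01,0.004,0.064,-0.007,0.47],[-0.014,0.002,-0.01,0.004,0.067,-0.007,0.47],[-0.014,0.002,-0.01,0.004,0.067,-0.007,0.47]]' 60; python3 - <<'E'
from fit import *
rel([.53,.1854,.004],171.1)
E
```

```text
time_s: 5.52
position: [0.531, 0.1855, 0.0065]
ee_rot: [0.537, 0.46, -0.459, -0.537]
contact_force: [0.5, -0.5, -1.3]
width: 0.0404
t 5.52 pos [0.531  0.1855 0.0065] zhead 171.13 down [ 1.e-03  4.e-04 -1.e+00] q [ 0.68  0.42 -0.5   0.   -0.65 -0.84] F [ 0.5 -0.5 -1.3] w 0.0404
shift [-0.0003  0.0025  0.0009]
turn [0.001  0.0005 0.0006]
```

```bash
python3 -m pendant '[[0,0,0,0,0.001,0.001,0.1],[0,0,0,0,0.001,0.001,0],[0,0,0,0,0.001,0.001,0],[0,0,0,0,0.001,0.001,0],[0,0,0,0,0.001,0.001,0],[0,0,0,0,0.001,0.001,0],[0,0,0,0,0.001,0.001,0],[0,0,0,0,0.001,0.001,0]]' 60; python3 - <<'E'
from fit import *
rel([.53,.1854,.105],171.1)
E
```

```text
time_s: 6.18
position: [0.5305, 0.186, 0.0066]
ee_rot: [0.537, 0.461, -0.459, -0.537]
contact_force: [-1.5, -0.5, 6.5]
width: 0.0124
t 6.18 pos [0.5305 0.186  0.0066] zhead 171.15 down [ 0.0024  0.0012 -1.    ] q [ 0.69  0.42 -0.5   0.   -0.65 -0.84] F [-1.5 -0.5  6.5] w 0.0124
shift [-0.0006 -0.0984  0.0002]
turn [0.0022 0.0009 0.0015]
```

```bash
python3 -m pendant '[[0,0,0,0,-0.006,0,0],[0,0,0,0,-0.015,0,0],[0,0,0,0,-0.03,0,0],[0,0,0,0,-0.05,0,0],[0,0,0,0,-0.07,0,0],[0,0,0,0,-0.09,0,0],[0,0,0,0,-0.1,0,0],[0,0,0,0,-0.1,0,0]]'; python3 - <<'E'
from fit import *
t=np.array([.5402,-.1766])-.09*np.array([np.cos(np.radians(-20.06)),np.sin(np.radians(-20.06))]);print(t)
t2=t-.025*np.array([np.cos(np.radians(-20.06)),np.sin(np.radians(-20.06))]);print(t2)
rel([*t2,.106],159.94)
from rig import vision
p=vision.read_camera("side"); 
cv2.imwrite("pics/side3.png",cv2.resize(p["pixels"][150:330,200:420,::-1],None,fx=3.3,fy=3.3,interpolation=cv2.INTER_CUBIC))
E
```

```text
time_s: 6.85
position: [0.5316, 0.1868, 0.1096]
ee_rot: [0.537, 0.463, -0.457, -0.537]
contact_force: [-0.1, 0.1, -1.9]
width: 0.0122
[ 0.45565995 -0.14572964]
[ 0.4321766  -0.13715454]
t 6.85 pos [0.5316 0.1868 0.1096] zhead 171.17 down [ 0.0065  0.004  -1.    ] q [ 0.69  0.28 -0.4   0.   -0.88 -0.84] F [-0.1  0.1 -1.9] w 0.0122
shift [-0.3354  0.0016  0.0486]
turn [0.0053 0.1961 0.0055]
```

View pics/side3.png

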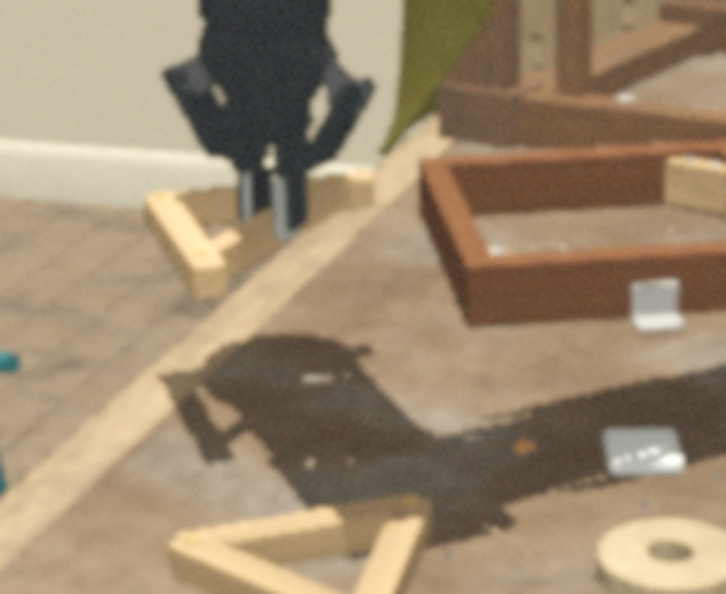

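```bash
python3 -m pendant '[[0,0.025,0,-0.025,0,0.004,0],[0,0.05,0,-0.06,0,0.009,0],[0,0.075,0,-0.1,0,0.014,0],[0,0.1,0,-0.14,0,0.02,0],[0,0.125,0,-0.18,0,0.026,0],[0.003,0.15,0.003,-0.22,0,0.032,0],[0.005,0.175,0.005,-0.26,0,0.038,0],[0.005,0.196,0.005,-0.295,0,0.043,0]]'; python3 - <<'E'
from fit import *
rel([.4322,-.1372,.09],159.94)
E
```

```text
time_s: 7.57
position: [0.4406, -0.1004, 0.1053]
ee_rot: [-0.579, -0.403, 0.406, 0.58]
contact_force: [0.6, 0.3, -1.7]
width: 0.0123
t 7.57 pos [ 0.4406 -0.1004  0.1053] zhead 159.83 down [-4.1e-03 -8.0e-04 -1.0e+00] q [ 0.21  0.12 -0.63 -0.   -0.82 -0.57] F [ 0.6  0.3 -1.7] w 0.0123
shift [-0.0374  0.0154 -0.0048]
turn [-0.0036 -0.0019 -0.0021]
```

```bash
python3 -m pendant '[[0,0,0,-0.012,0,-0.001,0],[-0.003,0,-0.002,-0.026,0,-0.003,0],[-0.004,-0.002,-0.002,-0.037,0,-0.005,0],[-0.004,-0.002,-0.002,-0.037,0.005,-0.005,0],[-0.004,-0.002,-0.002,-0.037,0.012,-0.005,0],[-0.004,-0.002,-0.002,-0.037,0.02,-0.005,0],[-0.004,-0.002,-0.002,-0.037,0.025,-0.005,0],[-0.004,-0.002,-0.002,-0.037,0.025,-0.005,0]]'; python3 - <<'E'
from fit import *
rel([.4322,-.1372,.010],159.94)
from rig import vision
for n,(x0,y0,x1,y1),f in (("side",(300,160,480,270),4.3),("top",(300,170,495,345),3.3)):
    p=vision.read_camera(n); np.savez(n+"4.npz",px=p["pixels"],K=p["camera_matrix"],T=p["pose"])
    cv2.imwrite(f"pics/{n}4.png",cv2.resize(p["pixels"][y0:y1,x0:x1,::-1],None,fx=f,fy=f,interpolation=cv2.INTER_CUBIC))
E
```

```text
time_s: 8.23
position: [0.4314, -0.1364, 0.0786]
ee_rot: [-0.579, -0.405, 0.406, 0.58]
contact_force: [-0.5, 0.3, -0.2]
width: 0.0122
t 8.23 pos [ 0.4314 -0.1364  0.0786] zhead 159.98 down [-2.9e-03 -4.0e-04 -1.0e+00] q [ 0.13  0.16 -0.66 -0.   -0.75 -0.48] F [-0.5  0.3 -0.2] w 0.0122
shift [-0.0004  0.0686 -0.0012]
turn [-0.0026  0.0008 -0.0014]
```

View pics/side4.png

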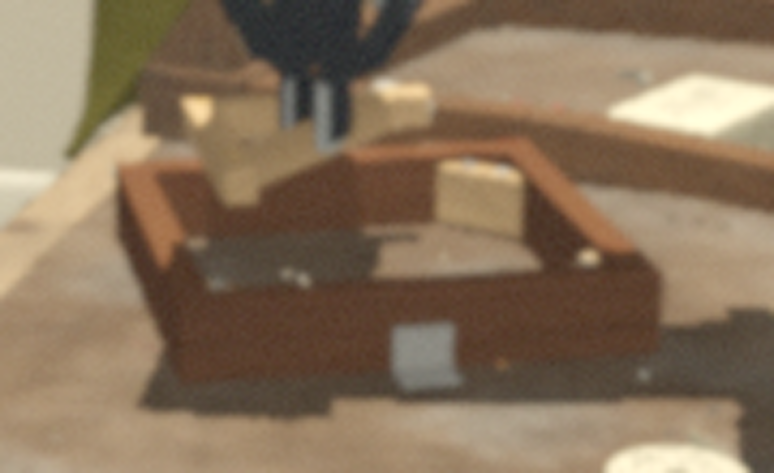

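View pics/top4.png

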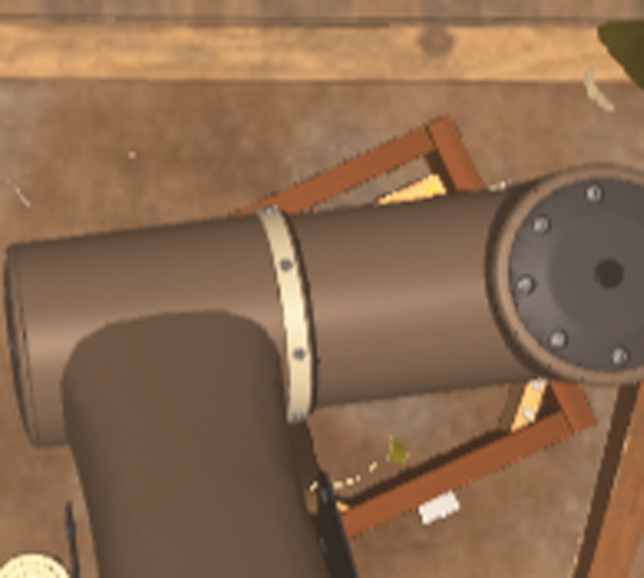

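```bash
python3 -m pendant '[[0,0,0,0,0.01,-0.001,0],[-0.002,0,-0.001,0,0.022,-0.001,0],[-0.002,0,-0.001,0,0.034,-0.001,0],[-0.002,0,-0.001,0,0.046,-0.001,0],[-0.002,0,-0.001,0,0.057,-0.001,0],[-0.002,0,-0.001,0,0.065,-0.001,0],[-0.002,0,-0.001,0,0.0685,-0.001,0],[-0.002,0,-0.001,0,0.0685,-0.001,0]]'; python3 - <<'E'
from fit import *
rel([.4557,-.1457,.0095],159.94)
E
```

```text
time_s: 9.0
position: [0.433, -0.1367, 0.0109]
ee_rot: [0.579, 0.406, -0.406, -0.579]
contact_force: [-0.3, 0.5, -0.4]
width: 0.0122
t 9.0 pos [ 0.433  -0.1367  0.0109] zhead 160.02 down [ 2.e-04 -4.e-04 -1.e+00] q [ 0.13  0.28 -0.73  0.   -0.56 -0.48] F [-0.3  0.5 -0.4] w 0.0122
shift [-0.0007  0.0014 -0.0244]
turn [ 0.0003  0.0014 -0.0003]
```

Inside the frame without contact. I now advance towards the corner (tool −z) and stop short of the expected touch.

```bash
python3 -m pendant '[[0,0,0,0,0.001,-0.003,0],[0,0,0,0,0.001,-0.007,0],[0,0,0,0,0.001,-0.011,0],[0,0,0,0,0.001,-0.015,0],[0,0,0,0,0.001,-0.018,0],[0,0,0,0,0.001,-0.021,0],[0,0,0,0,0.001,-0.023,0],[0,0,0,0,0.001,-0.024,0]]'; python3 - <<'E'
from fit import *
rel([.4557,-.1457,.0095],159.94)
E
```

```text
time_s: 9.67
position: [0.4531, -0.1454, 0.0092]
ee_rot: [-0.579, -0.404, 0.407, 0.58]
contact_force: [-6.5, -1.5, 0.2]
width: 0.0123
t 9.67 pos [ 0.4531 -0.1454  0.0092] zhead 159.96 down [-4.6e-03 -5.0e-04 -1.0e+00] q [ 0.1   0.31 -0.68  0.   -0.58 -0.45] F [-6.5 -1.5  0.2] w 0.0123
shift [ 0.0006 -0.0004 -0.0026]
turn [-0.0042  0.0003 -0.0021]
```

```bash
python3 -m pendant '[[-0.004,0,-0.002,-0.0005,0,-0.002,0],[-0.004,0,-0.002,-0.001,0,-0.004,0],[-0.004,0,-0.002,-0.001,0,-0.005,0],[-0.004,0,-0.002,-0.001,0,-0.006,0],[-0.004,0,-0.002,-0.001,0,-0.006,0],[-0.004,0,-0.002,-0.001,0,-0.006,0],[-0.004,0,-0.002,-0.001,0,-0.006,0],[-0.004,0,-0.002,-0.001,0,-0.006,0]]'; python3 - <<'E'
from fit import *
rel([.4557,-.1457,.0095],159.94)
E
```

```text
time_s: 10.33
position: [0.4543, -0.1481, 0.0081]
ee_rot: [-0.578, -0.403, 0.407, 0.581]
contact_force: [-10.6, 7.2, 3.1]
width: 0.0121
t 10.33 pos [ 0.4543 -0.1481  0.0081] zhead 159.88 down [-7.e-03  7.e-04 -1.e+00] q [ 0.1   0.32 -0.68 -0.   -0.58 -0.45] F [-10.6   7.2   3.1] w 0.0121
shift [ 0.0027 -0.0014 -0.0005]
turn [-0.0069 -0.0011 -0.0017]
```

```bash
python3 -m pendant '[[-0.007,0,0,0,-0.001,-0.003,0],[-0.007,0,0,0.0005,-0.001,-0.005,0],[-0.007,0,0,0.0005,-0.001,-0.006,0],[-0.007,0,0,0.0005,-0.001,-0.006,0],[-0.007,0,0,0.0005,-0.001,-0.006,0],[-0.007,0,0,0.0005,-0.001,-0.006,0],[-0.007,0,0,0.0005,-0.001,-0.006,0],[-0.007,0,0,0.0005,-0.001,-0.006,0]]'; python3 - <<'E'
from fit import *
rel([.4557,-.1457,.0095],159.94)
from rig import vision
p=vision.read_camera("side"); np.savez("side5.npz",px=p["pixels"],K=p["camera_matrix"],T=p["pose"])
cv2.imwrite("pics/side5.png",cv2.resize(p["pixels"][160:270,300:480,::-1],None,fx=4.3,fy=4.3,interpolation=cv2.INTER_CUBIC))
E
```

```text
time_s: 11.0
position: [0.4543, -0.1481, 0.0077]
ee_rot: [-0.578, -0.402, 0.407, 0.582]
contact_force: [-16.4, 19.4, 6.9]
width: 0.0125
t 11.0 pos [ 0.4543 -0.1481  0.0077] zhead 159.76 down [-9.9e-03  4.0e-04 -1.0e+00] q [ 0.1   0.32 -0.67 -0.   -0.59 -0.45] F [-16.4  19.4   6.9] w 0.0125
shift [ 0.0028 -0.0018 -0.0004]
turn [-0.0094 -0.003  -0.0031]
```

View pics/side5.png

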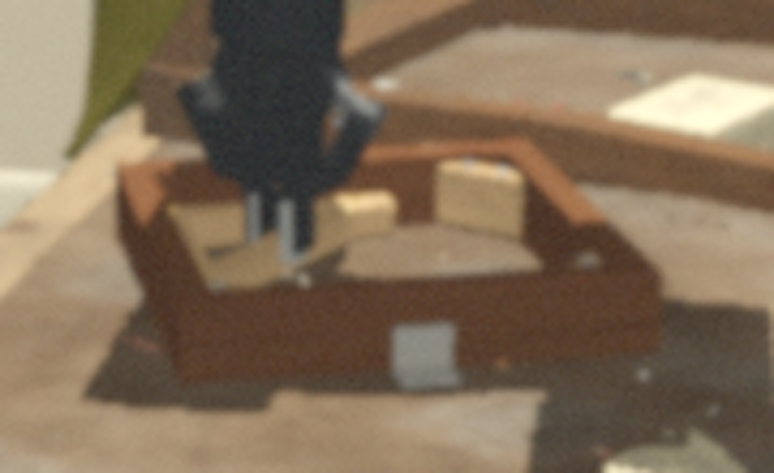

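```bash
python3 -m pendant '[[-0.006,0,0,0.001,-0.001,-0.005,0],[-0.006,0,0,0.002,-0.001,-0.005,0],[-0.006,0,0,0.003,-0.002,-0.005,0],[-0.006,0,0,0.003,-0.002,-0.005,0],[-0.006,0,0,0.003,-0.002,-0.005,0],[-0.006,0,0,0.003,-0.002,-0.005,0],[-0.006,0,0,0.003,-0.002,-0.005,0],[-0.006,0,0,0.003,-0.002,-0.005,0]]'; python3 - <<'E'
from fit import *
rel([.4543,-.1481,.0067],159.94)
E
```

```text
time_s: 11.72
position: [0.4542, -0.1479, 0.008]
ee_rot: [-0.578, -0.399, 0.409, 0.583]
contact_force: [-12.1, -3.0, -0.9]
width: 0.0121
t 11.72 pos [ 0.4542 -0.1479  0.008 ] zhead 159.68 down [-0.0145 -0.0021 -0.9999] q [ 0.1   0.32 -0.67  0.   -0.59 -0.45] F [-12.1  -3.   -0.9] w 0.0121
shift [-0.0001  0.0013 -0.0002]
turn [-0.0129 -0.0045 -0.007 ]
```

```bash
python3 -m pendant '[[-0.01,-0.002,-0.005,-0.001,0,-0.003,0],[-0.013,-0.004,-0.007,-0.001,0.001,-0.002,0],[-0.013,-0.004,-0.007,-0.001,0.0015,-0.001,0],[-0.013,-0.004,-0.007,-0.001,0.0015,-0.001,0],[-0.013,-0.004,-0.007,-0.001,0.0015,0,0.1],[-0.013,-0.004,-0.007,-0.001,0.0015,0,0.35],[-0.013,-0.004,-0.007,-0.001,0.0015,0,0.47],[-0.013,-0.004,-0.007,-0.001,0.0015,0,0.47]]'; python3 - <<'E'
from fit import *
rel([.4543,-.1481,.2],159.94)
E
```

```text
time_s: 12.38
position: [0.4549, -0.1489, 0.0069]
ee_rot: [0.58, 0.406, -0.405, -0.579]
contact_force: [0.0, 0.6, -0.4]
width: 0.04
t 12.38 pos [ 0.4549 -0.1489  0.0069] zhead 159.93 down [ 1.8e-03 -2.0e-04 -1.0e+00] q [ 0.1   0.32 -0.68  0.   -0.57 -0.45] F [ 0.   0.6 -0.4] w 0.04
shift [ 0.0007 -0.1931  0.0005]
turn [ 0.0017 -0.0003  0.0005]
```

```bash
python3 -m pendant '[[0,0,0,0,-0.006,0,0.47],[0,0,0,0,-0.02,0,0.47],[0,0,0,0,-0.05,0,0.47],[0,0,0,0,-0.08,0,0.47],[0,0,0,0,-0.12,0,0.47],[0,0,0,0,-0.16,0,0.47],[0,0,0,0,-0.2,0,0.47],[0,0,0,0,-0.24,0,0.47]]';  python3 - <<'E'
from fit import *
rel([.52,.1,.3],171)
E
```

```text
time_s: 13.05
position: [0.454, -0.1491, 0.2499]
ee_rot: [0.58, 0.406, -0.404, -0.579]
contact_force: [2.0, 0.3, -0.2]
width: 0.0402
t 13.05 pos [ 0.454  -0.1491  0.2499] zhead 159.92 down [ 3.3e-03 -2.0e-04 -1.0e+00] q [ 0.1   0.01 -0.38  0.   -1.18 -0.45] F [ 2.   0.3 -0.2] w 0.0402
shift [ 0.2567 -0.0499  0.0234]
turn [ 0.0033 -0.1934  0.0006]
```

```bash
python3 -m pendant '[[0,0,0,0.03,-0.005,0,0.47],[0,0,0,0.065,-0.01,0,0.47],[0,0,0,0.1,-0.02,0,0.47],[0,0,0,0.14,-0.03,0,0.47],[0,0,0,0.18,-0.04,0.01,0.47],[0,0,0,0.22,-0.05,0.01,0.47],[0,0,0,0.25,-0.05,0.01,0.47],[0,0,0,0.25,-0.05,0.01,0.47]]';  python3 - <<'E'
from fit import *
from rig import vision,monitor
print(monitor.observe()["position"])
c=np.array([.4007,-.1257]);b=np.radians(-20.06);N=np.array([[np.cos(b),-np.sin(b)],[np.sin(b),np.cos(b)]])
S=np.c_[(SQ[[0,1,2,5,4,3]]+[.21*h,0])@N.T+c,np.full(6,.02)]
for n,(x0,y0,x1,y1),f in (("side",(230,160,470,340),3.3),("top",(170,180,495,345),2.4)):
    p=vision.read_camera(n); np.savez(n+"6.npz",px=p["pixels"],K=p["camera_matrix"],T=p["pose"])
    cv2.imwrite(f"pics/{n}6.png",cv2.resize(p["pixels"][y0:y1,x0:x1,::-1],None,fx=f,fy=f,interpolation=cv2.INTER_CUBIC))
    print(n,(proj(p["camera_matrix"],p["pose"],S)).round(1).tolist())
    if n=="top": cv2.imwrite("pics/top6z.png",cv2.resize(p["pixels"][200:300,350:470,::-1],None,fx=6,fy=6,interpolation=cv2.INTER_CUBIC))
E
```

```text
time_s: 13.72
position: [0.5321, 0.0934, 0.3008]
ee_rot: [0.58, 0.408, -0.404, -0.578]
contact_force: [0.3, -1.1, 0.2]
width: 0.0406
[0.53208173 0.09344674 0.30080603]
side [[334.6, 208.5], [343.1, 226.7], [350.8, 226.2], [342.8, 210.2], [390.8, 207.3], [389.2, 205.2]]
top [[428.9, 215.7], [377.9, 239.0], [381.0, 245.6], [425.4, 225.2], [446.8, 270.0], [453.4, 267.0]]
```

View pics/side6.png

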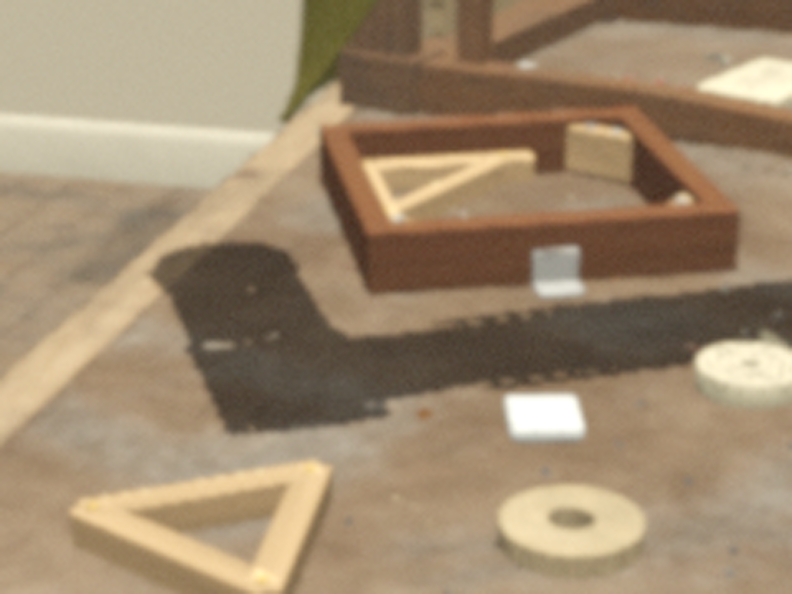

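View pics/top6.png

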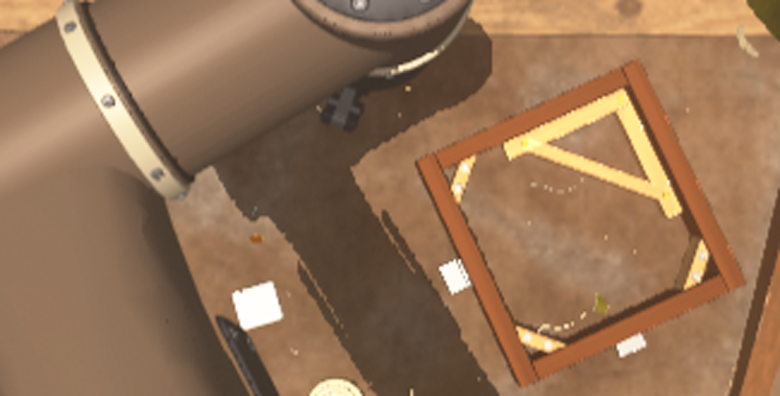

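View pics/top6z.png

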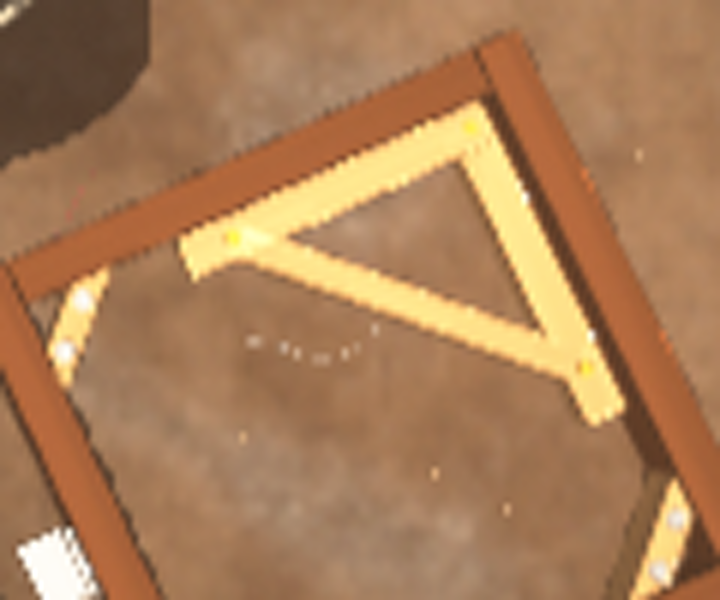

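The top picture shows the tip at about (430, 216.6), against (428.9, 215.7) predicted for a seated square. The leg end is at (454, 268), against (453.4, 267). The legs lie flush along both rails, and the template's corner in the side picture is where it was. I hand in now.

```bash
python3 -c "
from rig import sign_off,monitor
print(monitor.observe()['contact_force']); print(sign_off())"
```

```text
[-0.35860152 -0.31826207  0.04630551]
the job is handed in; nothing more can be done
None
```

I gripped the square across its brace, lowered it flat inside the frame and pressed it into the unblocked corner, then left it lying there and handed the job in at about 14 s.

- **Pressing:** three wrist-force readings over about 1.4 s showed contact with both rails throughout. Split along the two rails, they read roughly 6.6/11 N, 6.6/24 N and 12/2.4 N (left/right). The lowest value, 2.4 N on the right rail, was still above the 1 N needed.
- **Final position:** in the last top picture, the square's corner and one leg end lie about 1.5 px from the seated position predicted from my frame fit, which is roughly 3 mm. Both legs look flush with the rails.
- **Template and robot:** the template looks unmoved in the side picture. The robot is clear of everything, with a contact force of about 0.

**What disagreed:**
- The network put the bare corner at the wrong place in the top picture. I used the corner where the pictures show no block, fitted from the frame's outline, and the contact with the rails confirmed it.
- The square was only about 1 to 1.5 mm clear of the bench while pressing, not the suggested 2 to 3 mm, and the wrist briefly read about 7 N upward.
- The gripper width read 12 mm on the 14 mm brace, but the grip held.

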